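# Shuttle a jar under the honey filler past its push-push stop

### The arm

A 6-joint arm with a two-finger parallel gripper is mounted at the origin on the work surface. World frame = base frame: x ahead of the robot, y to its left, z up, the work surface at z = 0. Lengths are in mm, angles in rad, forces in N, time in s.
With the tool pointing down it reaches from about 300 to 775 mm from the base axis. Payload 14.6 kg.
Tool frame: the origin (TCP) lies between the finger pads; the fingertips stand manip.tip_reach ahead of it and the grasp point (between the pads) lies 5 mm behind it (manip.tip_reach is the distance from the TCP to the fingertips, in mm); z points along the fingers, y is the line along which they close (so a half turn about z gives the same grasp; the last joint's range is limited). The gripper opens to 94 mm and grips with 3 to 60 N. Pads are 16 mm wide; open, the fingers measure 119 mm over their backs; the gripper's body (75 mm by 177 mm) begins 78 mm behind the grasp point.
Start: joints at [1.072, 0.3, 1.521, -0, 1.321, -0.067], TCP at [230.175, 499.509, 219.446] pointing down, gripper open.
Joint ranges: [-3.03, 3.03], [-0.79, 2.21], [0.23, 2.52], [-1.04, 4.18], [0, 3.07], [-2.55, 2.55]. Speed limits (rad/s): [2.22, 2.22, 2.57, 3.14, 3.14, 3.14].

### API

Orientations are given as [roll, pitch, yaw] about the fixed x, y, z axes, in that order (R = Rz(yaw) Ry(pitch) Rx(roll)).
In Python, from cell import manip gives the robot as it stands. The module is installed in compiled form; this text tells all that it offers.
- The arm moves only by the shell command python3 -m creep 'ROWS' [FORCE]. ROWS is JSON, a list of rows, each a list of 3 entries, a list of its own where there are three numbers: the opening, from -1 (shut) to 1 (fully open), then the shift along the tool's x, y, z in cm, then the turn about the tool's z in units of 5 degrees (1.0 is 5 degrees). In form: [[grip, [tx, ty, tz], roll], ...]. A call has 1 to 12 rows; each row is the pose to reach, as a shift and turn from the pose commanded when the call began, along the tool's axes at that moment; what a row does not reach only later rows make up. A row lasts 1/10 s, in which the tool goes at most 50 mm and 8.59 degrees, less where a joint would pass 70% of its speed; a pose out of reach is approached as far as the arm can. A call with a gripper value outside its range is refused whole. The fingers move at their own pace and stop on an object; FORCE is the grip in N (left out, the last holds). Time passes only in rows, so rows that repeat a pose let the fingers close. It gives the time, the measured TCP pose, the force, the opening and the grip force at its end, in the units of the state.
- manip.read_state(): the state, without advancing time (a new reading comes with each control period).
- manip.camera(name): name is "scene" or "top" or "wrist"; returns the picture (400x640x3 uint8, red, green, blue); there is no depth.
- manip.camera_params(name): a dict with "fovy" (degrees; the focal length in pixels is half the picture's height over the tangent of half this angle, whatever the lens; pixels are square), "cx", "cy" (the principal point, pixels), "origin" and "attitude" of the camera in the world. Camera axes: x right, y down, z forward; pixel columns grow to the right and rows downward; lengths in mm; the calibration is good to about 2 mm. A picture is of the moment at which its call begins: read the wrist's pose just before it. camera_params takes no time and is no camera call; for the wrist camera it gives the pose at the moment of the call.
- manip.sign_off(): hands the job in; it is judged then, once.
The state is a dict: "clock": time; "joints": joint angles; "qd": joint speeds; "effort": joint torques, N m; "eef_pos": TCP position; "eef_rot": TCP orientation; "wrist_force": force on the tool from outside, world axes, zero at the start; "moment": the same for the moment, N m; "finger_gap": finger opening in mm; "finger_force": force on a finger pad.
Only numpy, scipy, OpenCV 4.12 (cv2) and the standard library are available. Lean on these libraries where they do the work, as an engineer would, in place of code of your own. Each camera call takes 0.05 s, during which the arm holds its last target. There are 200 camera calls.

### The job

Press the red push-push button all the way down so that the brass stop locks down, and take the hand off it. Slide the blue shuttle (it has a black knob) with the empty jar all the way under the filler nozzle, home against the red end block. Then press the button fully again so that it pops up and the brass stop rises behind the shuttle's side lug to hold it there; keep the jar standing in its nest and leave the other things on the bench alone.

Things in the scene. Friction and masses are not known exactly. Their poses are not given: they have to be found in the camera images.
- station: filling station, fixed: aluminium lane 325 x 116 mm, steel rails (tops 46 mm above the table), red end block (62 mm high, near face at x = +129 mm). Origin on the table under the middle of the lane, x along the lane to the end block, y left, z up. At left a grey latch block: x -65 to 35, y 59 to 151, 48 mm high. Yaw within 0.35 rad of the world's.
- nozzle (a point): tip of the filler nozzle, 24 mm wide, over the lane at x = 70, y = 0 in the station's frame, 143 mm above the table, axes as the station's. Its tube, 214 mm high at most, comes from the white filler at right (x 42 to 168, y -232 to -112, 244 mm high).
- latch (a joint): travel of the red push-push button, m, growing as pressed: 0 up, about 0.0145 locked down, 0.022 hard end. A press from up deeper than 0.020 locks: let go, it rests at 0.0145. A press from locked deeper than 0.020 frees it: let go, it springs up to 0. Presses under 0.017 change nothing. It takes 1 to 4 N on the way down. The brass stop is one piece with the button.
- button_top (a point): centre of the flat top of the red button, 30 mm across; it lies at x = -15, y = 117 mm in the station's frame, 78 mm above the table when up, 63.5 mm when locked, 56 mm fully down. z axis up. Press it straight down.
- stop_tip (a point): tip of the brass stop pin, 12 mm across, at x = -15, y = 66 mm in the station's frame, 66 mm above the table when up (it blocks the shuttle's lug), 51.5 mm when locked down (the lug passes over it).
- shuttle (a joint): travel of the blue shuttle along the station's x, m: 0 loading end (the start), 0.110 home against the end block. Friction about 1.2 N; it stays where it is left and cannot be lifted. With the stop up its lug is blocked at 0.074; the stop can rise behind the lug only beyond 0.106.
- knob_grip (a point): grip point on the axis of the shuttle's upright black knob, 26 mm across and 30 mm tall (70 to 100 mm above the table; this point at 85 mm) on a 14 mm steel post. Nothing else is within 60 mm of it at that height except the jar, whose axis is 100 mm ahead along the lane.
- lug (a point): middle of the blue lug that sticks out of the shuttle's left side over the rail, 20 mm long along the lane, its underside 54 mm and its top 62 mm above the table.
- nest (a point): centre of the floor of the shuttle's jar nest (white eight-sided collar 12 mm high, 73 mm inside), 44 mm above the table, 100 mm ahead of the knob along the lane.
- jar: the empty clear glass jar with a small dark label, 66 mm across, 78 mm tall, 150 g, standing loose in the shuttle's nest; origin under its centre, z up.
- full_jar_a: bystander: loose filled honey jar, amber with a dark label and brass lid, 66 mm across, 80 mm tall; origin under its centre; stands beside the lane on the filler's side
- full_jar_b: bystander: loose filled honey jar, amber with a dark label and brass lid, 66 mm across, 80 mm tall; origin under its centre
- full_jar_c: bystander: loose filled honey jar, amber with a dark label and brass lid, 66 mm across, 80 mm tall; origin under its centre
- jar_lid: loose brass-coloured jar lid, a disc 68 mm across and 12 mm thick; bystander; origin under its centre; lies beside the lane near the latch block
- jar_lid_b: loose brass-coloured jar lid, a disc 68 mm across and 12 mm thick; bystander; origin under its centre
- spoon: bystander: loose spoon on the bench; origin under its middle
- label_roll: bystander: paper roll 90 mm across, 50 mm tall, standing on end; origin under its centre
Mind the look-alikes: they are no part of the job. What is shaped like the jar but green, pink or turquoise is not meant.

How it is judged (in metres and radians):
On the way, in this order (a step that is already met when the one before it is completed fails the run):
1. the button is locked down and the fingers are off everything (value of joint latch between 0.012 and 0.017 m and contact force between the fingers and anything else below 0.5 N), for 0.3 s.
2. the shuttle is home against the end block with the stop still locked down (value of joint shuttle above 0.106 m and value of joint latch above 0.012 m), for 0.2 s.
At the end, for the whole second after the job is handed in: The shuttle stands home (travel over 106 of 110 mm), the button is up again (within 3 mm) so that the stop stands raised behind the lug, and the jar stands at rest and upright (within 0.12 rad) in its nest, its centre within 7 mm of the nest's and its foot on the nest floor (within 4 mm) (value of joint shuttle above 0.106 m and value of joint latch below 0.003 m and horizontal distance between jar and nest below 0.007 m and angle between jar's own z axis and vertical below 0.12 rad and z of jar in the frame of nest below 0.004 m and linear speed of jar below 0.02 m/s); the robot touches nothing.
It fails at once if the jar is tipped or lifted out of its nest (angle between jar's own z axis and vertical above 0.5 rad or z of jar in the frame of nest above 0.03 m).
It fails at once if a bystander is moved by more than 30 mm (distance of any of full_jar_a, full_jar_b, full_jar_c, jar_lid, jar_lid_b, spoon, label_roll from where it was at the start of the episode above 0.03 m).
It also fails if it takes over 64 s, if anything falls off the work surface, if the arm or the gripper's body presses on something with over 40 N, if the wrist force passes 120 N, or if a joint passes its speed limit or range.

## Working session

There is one attempt and no reset: what is moved stays moved. The work goes in short steps, Python scripts to look and compute and a shell command to move; the robot and the scene stay as the last step left them, time stands still between calls to the robot, and variables do not carry over. Pictures are saved under pics/ and viewed, at most 10 in all, crops included, and the job is handed in when it is done.

```bash
mkdir -p pics
python3 - <<'E'
from cell import manip
import cv2,numpy as np
for n in ["scene","top"]:
    im=manip.camera(n); cv2.imwrite(f"pics/{n}0.png",im[:,:,::-1]); print(n,manip.camera_params(n))
s=manip.read_state();print(s,manip.tip_reach)
E
```

```text
scene {'fovy': 54.82242172074407, 'cx': 323.5906146406263, 'cy': 196.1395402204286, 'origin': array([1372.17309247,   95.87481194,  742.09437317]), 'attitude': array([-2.24401093, -0.00618454,  1.67117952])}
top {'fovy': 48.15968171541101, 'cx': 322.266974830751, 'cy': 193.75472986915, 'origin': array([ 332.32149276,  -10.18179993, 1563.63054322]), 'attitude': array([-2.98401741e+00, -2.88682674e-03, -1.56475677e+00])}
{'clock': 0.1, 'joints': array([ 1.07236284e+00,  3.00427100e-01,  1.52148888e+00,  2.35678395e-05,
        1.32069849e+00, -6.66104667e-02]), 'qd': array([ 0.00035146, -0.00104484, -0.00152447,  0.00021505,  0.00018393,
        0.00093235]), 'effort': array([ 6.10006646e-04, -5.32640147e+01, -3.53281975e+01,  7.09775789e-02,
        2.34594400e-02, -7.25219735e-06]), 'eef_pos': array([230.0925565 , 499.32753491, 218.94945986]), 'eef_rot': array([-3.14057463e+00, -9.07911131e-05,  2.70976374e+00]), 'wrist_force': array([-0.51298748,  0.02811618,  0.22310716]), 'moment': array([ 0.00591773, -0.01679642, -0.00781313]), 'finger_force': 0.0, 'finger_gap': 93.75674946527356} 14.0
```

View pics/scene0.png

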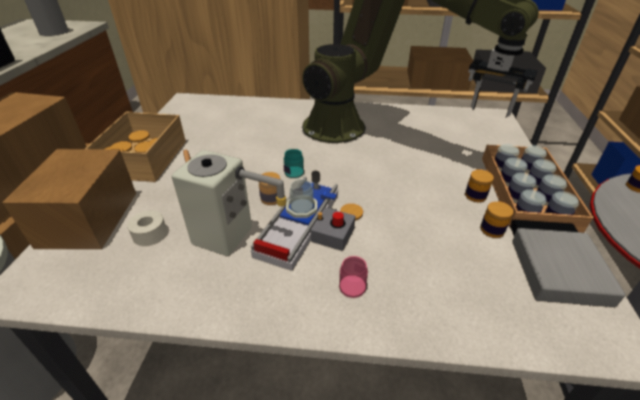

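View pics/top0.png

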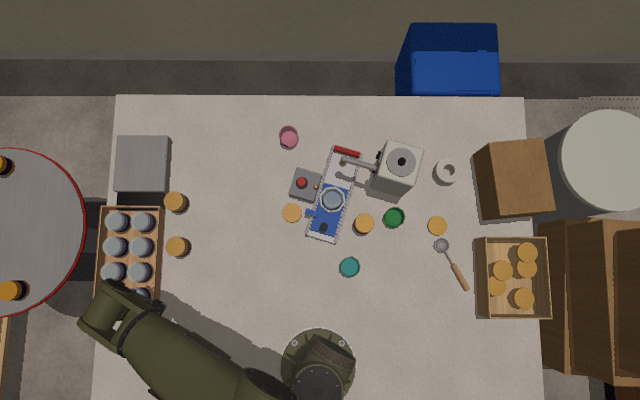

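The scene view shows the station at about (300,215), with the button at (338,218). In the top view the red button is at (302,183), the end block at (345,152), the knob at about (323,228), the jar at (332,200) and the nozzle near (343,162). Next I localise them.

```bash
cat > h.py <<'E'
import numpy as np,cv2
from scipy.spatial.transform import Rotation as R
from cell import manip
def ray(p,u,v):
    f=200/np.tan(np.radians(p['fovy']/2))
    d=R.from_euler('xyz',p['attitude']).as_matrix()@np.array([(u-p['cx'])/f,(v-p['cy'])/f,1]); return np.array(p['origin']),d
def onz(p,u,v,z):
    o,d=ray(p,u,v); return o+d*(z-o[2])/d[2]
def blobs(mask,mn=8):
    n,_,st,c=cv2.connectedComponentsWithStats(mask.astype(np.uint8))
    return [(c[i].round(2),st[i]) for i in range(1,n) if st[i][4]>=mn]
def proj(p,X):
    f=200/np.tan(np.radians(p['fovy']/2))
    q=R.from_euler('xyz',p['attitude']).as_matrix().T@(np.array(X)-p['origin']); return np.array([p['cx']+f*q[0]/q[2],p['cy']+f*q[1]/q[2]])
E
python3 - <<'E'
from h import *
for n,(x0,x1,y0,y1) in dict(top=(270,380,130,250),scene=(240,400,160,275)).items():
    im=cv2.imread(f"pics/{n}0.png");p=manip.camera_params(n)
    hsv=cv2.cvtColor(im,cv2.COLOR_BGR2HSV);H,S,V=cv2.split(hsv)
    roi=np.zeros(H.shape,bool);roi[y0:y1,x0:x1]=1
    red=((H<6)|(H>174))&(S>170)&(V>80)&roi
    for c,st in blobs(red): print(n,'red',c,st,onz(p,*c,78).round(1),onz(p,*c,62).round(1))
    dk=(V<60)&roi
    for c,st in blobs(dk): print(n,'dark',c,st,onz(p,*c,100).round(1))
    bl=(H>105)&(H<125)&(S>150)&(V>60)&roi
    for c,st in blobs(bl): print(n,'blue',c,st)
im=cv2.imread("pics/top0.png")[135:250,270:390]
cv2.imwrite("pics/crop.png",cv2.resize(im,None,fx=5,fy=5,interpolation=cv2.INTER_CUBIC))
E
```

```text
top red [346.87 150.68] [334 146  26  11  87] [717.8 -96.1  78. ] [722.  -97.1  62. ]
top red [300.93 180.77] [298 178   8   7  30] [612.3  59.3  78. ] [615.3  60.   62. ]
top dark [377.75 155.55] [376 152   4   8  20] [ 696.  -198.5  100. ]
top dark [374.24 171.35] [372 169   5   5  17] [ 641.8 -186.1  100. ]
top dark [301.38 185.65] [296 181  11   8  26] [591.7  56.5 100. ]
top dark [323.12 226.55] [320 223   7   8  42] [456.2 -16.5 100. ]
top dark [356.88 229.81] [353 224  11  10  16] [ 446.2 -126.9  100. ]
top blue [326.12 185.59] [323 184   8   5  17]
top blue [344.09 191.5 ] [340 188   7  10  22]
top blue [335.76 214.18] [328 209  14  11  34]
scene red [337.36 218.42] [333 212  10  14 119] [631.  61.  78.] [613.1  60.2  62. ]
scene red [270.54 249.  ] [255 240  33  20 331] [755.3 -87.7  78. ] [740.4 -92.1  62. ]
scene dark [286.79 168.74] [285 165   5   8  34] [ 454.3 -100.9  100. ]
scene dark [315.46 176.63] [313 172   6  11  57] [484.4 -12.8 100. ]
scene dark [240.91 186.64] [240 185   3   4  11] [ 553.5 -211.1  100. ]
scene dark [268.26 197.59] [262 195  13   6  68] [ 592.7 -126.2  100. ]
scene dark [242.9  202.43] [241 200   5   6  21] [ 619.6 -187.7  100. ]
scene dark [337.81 224.75] [331 221  14   7  36] [678.5  64.9 100. ]
scene dark [346.39 236.77] [340 224  13  24  74] [717.9  88.  100. ]
scene dark [314.75 239.  ] [313 238   4   3   8] [733.2  14.7 100. ]
scene dark [325.53 241.37] [322 239   9   5  19] [738.2  40.6 100. ]
scene blue [322.43 194.14] [314 187  22  19 186]
scene blue [296.3  217.73] [281 210  32  14 114]
```

View pics/crop.png

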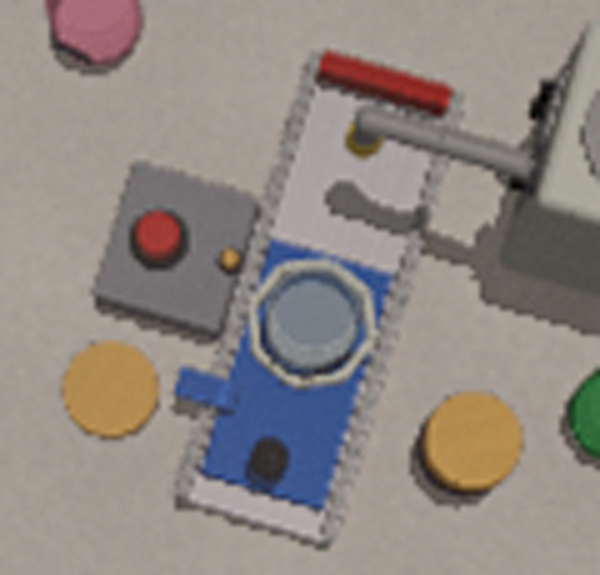

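The crop shows the button at about (157,237), the brass pin at (229,259), the knob at (267,460), the lug at (205,390), the jar lid at (110,390) and full_jar_a at (470,440). Next I fit the station pose from both views.

Run:
```python
from h import *
from scipy.optimize import least_squares
obs=[]
for n,(x0,x1,y0,y1) in dict(top=(270,380,130,250),scene=(240,400,160,275)).items():
    im=cv2.imread(f"pics/{n}0.png");p=manip.camera_params(n)
    H,S,V=cv2.split(cv2.cvtColor(im,cv2.COLOR_BGR2HSV))
    roi=np.zeros(H.shape,bool);roi[y0:y1,x0:x1]=1
    red=((H<8)|(H>172))&(S>120)&(V>70)&roi
    for c,st in blobs(red,30):
        print(n,c,st)
        b=(n=='top' and c[0]<320) or (n=='scene' and c[0]>300)
        if b: obs.append((p,(-15,117,75 if n=='top' else 71),c,'btn'))
    dk=(V<65)&roi
    for c,st in blobs(dk,20):
        if (n=='top' and abs(c-[323,226.5]).max()<4) or (n=='scene' and abs(c-[315.5,176.6]).max()<4):
            print(n,'knob',c,st); obs.append((p,(-140,0,95 if n=='top' else 88),c,'knob'))
def W(q,X): c,s=np.cos(q[2]),np.sin(q[2]); return np.array([q[0]+c*X[0]-s*X[1],q[1]+s*X[0]+c*X[1],X[2]])
r=least_squares(lambda q:np.concatenate([proj(p,W(q,X))-c for p,X,c,_ in obs]),[590,-60,-.29])
print(r.x,r.fun.round(2))
for nm,X in dict(btn=(-15,117,78),knob=(-140,0,85),knobhome=(-30,0,85),noz=(70,0,143)).items(): print(nm,W(r.x,X).round(1))
np.save('st.npy',r.x)
```

```text
top [346.29 150.85] [334 145  26  12 133]
top [301.06 181.52] [297 177   9  10  64]
top knob [323.11 226.61] [320 223   7   8  44]
scene [337.62 218.24] [332 212  12  14 137]
scene [270.73 249.12] [254 239  35  21 398]
scene [353.41 267.01] [341 258  26  17 359]
scene knob [315.39 176.77] [313 172   6  11  61]
[ 6.32952904e+02 -4.23141692e+01 -2.88941772e-01] [ -4.3  -12.07  -4.18 -12.84   4.21   8.07 -11.58 -40.7    3.16   6.46]
btn [651.9  74.1  78. ]
knob [498.8  -2.4  85. ]
knobhome [604.2 -33.8  85. ]
noz [700.1 -62.3 143. ]
```

Run:
```python
from h import *
from scipy.optimize import least_squares
T,S=manip.camera_params('top'),manip.camera_params('scene')
obs=[(T,(-15,117,75),(301.06,181.52)),(T,(-140,0,95),(323.11,226.61)),(S,(-15,117,71),(337.62,218.24)),(S,(-140,0,88),(315.39,176.77))]
def W(q,X): c,s=np.cos(q[2]),np.sin(q[2]); return np.array([q[0]+c*X[0]-s*X[1],q[1]+s*X[0]+c*X[1],X[2]])
for o in (obs,obs[:2],obs[2:]):
    r=least_squares(lambda q:np.concatenate([proj(p,W(q,X))-c for p,X,c in o]),[590,-60,-.29])
    print(r.x.round(3),r.fun.round(2))
    for nm,X in dict(btn=(-15,117,78),knob=(-140,0,85),knobhome=(-30,0,85)).items(): print(nm,W(r.x,X).round(1))
    if o is obs: np.save('st.npy',r.x)
```

```text
[ 5.95057e+02 -5.63090e+01 -2.95000e-01] [-0.3  -1.27 -0.23 -1.41 -0.26 -1.99  0.07 -1.5 ]
btn [614.7  60.   78. ]
knob [461.1 -15.7  85. ]
knobhome [566.3 -47.6  85. ]
[ 5.90377e+02 -5.73670e+01 -2.97000e-01] [ 0.01  0.02 -0.01 -0.02]
btn [610.3  58.9  78. ]
knob [456.5 -16.4  85. ]
knobhome [561.7 -48.6  85. ]
[ 6.02951e+02 -5.51630e+01 -2.92000e-01] [-0.01 -0.05  0.01  0.06]
btn [622.2  61.2  78. ]
knob [468.9 -14.9  85. ]
knobhome [574.2 -46.5  85. ]
```

The two views disagree by about 12 mm in x, so I'll refine with the wrist camera. I'll move above the button with the tool's y along the station's y.

```bash
cat >> h.py <<'E'
def shift(x,y,z,yaw=None):
    s=manip.read_state(); A=R.from_euler('xyz',s['eef_rot']).as_matrix()
    t=A.T@(np.array([x,y,z])-s['eef_pos'])/10
    print('pos',s['eef_pos'].round(1),s['eef_rot'].round(3),'shift cm',t.round(2),'roll',None if yaw is None else round(-np.degrees(((yaw-s['eef_rot'][2]+np.pi)%(2*np.pi))-np.pi)/5,2))
E
python3 -c "
from h import *
shift(590,60,230,np.pi-.296)"
python3 -m creep '[[-1,[-5,-2.2,-0.1],-0.2],[-1,[-10,-4.4,-0.2],-0.5],[-1,[-15,-6.6,-0.3],-0.8],[-1,[-20,-8.8,-0.4],-1.1],[-1,[-25,-11,-0.5],-1.4],[-1,[-30,-13.2,-0.6],-1.6],[-1,[-35,-15.4,-0.7],-1.6],[-1,[-40,-17.6,-0.8],-1.6],[-1,[-45,-19.8,-0.9],-1.6],[-1,[-48,-22,-1],-1.6],[-1,[-50,-24,-1],-1.6],[-1,[-51,-24.9,-1.1],-1.6]]'
```

```text
pos [230.1 499.3 218.9] [-3.141 -0.     2.71 ] shift cm [-51.07 -24.84  -1.08] roll -1.56
clock: 1.3
eef_pos: [590.3, 56.3, 229.6]
eef_rot: [-3.141, -0.001, 2.846]
wrist_force: [-0.6, 0.1, -0.2]
finger_gap: 1.8
finger_force: 0.0
```

Run:
```python
from h import *
shift(590,60,230,np.pi-.296)
p=manip.camera_params('wrist');im=manip.camera('wrist');cv2.imwrite('pics/w1.png',im[:,:,::-1])
print(p); q=np.load('st.npy')
```

```text
pos [590.3  56.3 229.6] [-3.141e+00 -1.000e-03  2.846e+00] shift cm [ 0.14  0.35 -0.04] roll 0.01
{'fovy': 58.00542877313083, 'cx': 317.784505061395, 'cy': 200.79600714146721, 'origin': array([512.38047198,  79.74765057, 394.14300556]), 'attitude': array([ 2.85850900e+00, -3.20506679e-04,  1.27582959e+00])}
```

View pics/w1.png

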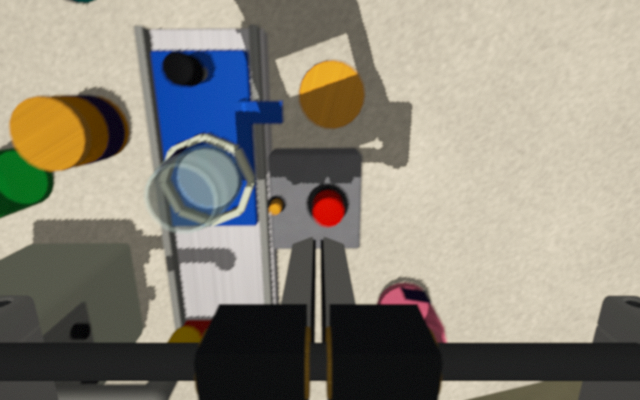

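The wrist picture shows the button at about (328,207), the pin at (275,206), the knob top at (178,69) and the lug at (260,112). The fingertips are at about (318,240).

Run:
```python
from h import *
from scipy.optimize import least_squares
p=manip.camera_params('wrist');im=cv2.imread('pics/w1.png')
H,S,V=cv2.split(cv2.cvtColor(im,cv2.COLOR_BGR2HSV))
red=((H<8)|(H>172))&(S>170)&(V>150)
for c,st in blobs(red,100): print('red',c,st,onz(p,*c,78).round(1))
roi=np.zeros(H.shape,bool);roi[40:100,150:215]=1
for c,st in blobs((V<50)&roi,50): print('dk',c,st,onz(p,*c,95).round(1))
roi=np.zeros(H.shape,bool);roi[190:225,262:290]=1
for c,st in blobs((S>130)&(H>8)&(H<30)&roi,20): print('pin',c,st,onz(p,*c,66).round(1))
s=manip.read_state();print('tip pix',proj(p,s['eef_pos']-[0,0,14]))
q=np.load('st.npy')
print(S[207,328],V[207,328])
```

```text
red [328.03 211.72] [313 198  31  29 677] [613.6  58.   78. ]
dk [183.67  68.87] [ 164   53   42   32 1046] [462.9 -15.4  95. ]
pin [275.33 205.94] [268 198  15  17 193] [597.2  10.9  66. ]
tip pix [318.00403972 253.41927019]
251 215
```

Button is at about (613.5, 58.5) in the world. I'll go over it and descend.

```bash
python3 -c "
from h import *
shift(613,58.5,100,np.pi-.296)"
python3 -m creep '[[-1,[-2.1,0.9,3],0],[-1,[-2.1,0.9,7],0],[-1,[-2.1,0.9,11],0],[-1,[-2.1,0.9,13],0],[-1,[-2.1,0.9,13],0],[-1,[-2.1,0.9,13],0]]'; python3 -c "
from h import *
shift(613.5,58.5,72,np.pi-.296)"
```

```text
pos [590.7  55.3 229.8] [-3.141e+00 -1.000e-03  2.846e+00] shift cm [-2.05  0.97 12.97] roll -0.0
clock: 1.95
eef_pos: [612.0, 62.8, 101.2]
eef_rot: [3.141, 0.0, 2.85]
wrist_force: [0.1, -0.3, 0.7]
finger_gap: 0.6
finger_force: 0.0
pos [612.   62.8 101.2] [3.141 0.    2.85 ] shift cm [-0.26 -0.37  2.92] roll 0.05
```

```bash
python3 -m creep '[[-1,[-0.2,-0.4,0],0],[-1,[-0.2,-0.4,0.5],0],[-1,[-0.2,-0.4,1],0],[-1,[-0.2,-0.4,1.4],0],[-1,[-0.2,-0.4,1.8],0],[-1,[-0.2,-0.4,2.1],0],[-1,[-0.2,-0.4,2.4],0],[-1,[-0.2,-0.4,2.6],0],[-1,[-0.2,-0.4,2.6],0],[-1,[-0.2,-0.4,2.6],0]]'
python3 -m creep '[[-1,[0,0,0.1],0],[-1,[0,0,0.2],0],[-1,[0,0,0.25],0],[-1,[0,0,0.3],0],[-1,[0,0,0.3],0]]'
```

```text
clock: 2.95
eef_pos: [612.6, 58.1, 74.5]
eef_rot: [-3.142, -0.0, 2.849]
wrist_force: [1.3, -1.0, 2.4]
finger_gap: 0.2
finger_force: 1.3
clock: 3.45
eef_pos: [612.6, 58.1, 71.4]
eef_rot: [3.142, 0.0, 2.849]
wrist_force: [2.2, -1.0, 3.6]
finger_gap: 0.5
finger_force: 1.4
```

```bash
python3 -m creep '[[-1,[0,0,0.05],0],[-1,[0,0,0.1],0],[-1,[0,0,0.15],0],[-1,[0,0,0.15],0]]'
python3 -m creep '[[-1,[0,0,0.05],0],[-1,[0,0,0.1],0],[-1,[0,0,0.1],0]]'
```

```text
clock: 3.85
eef_pos: [612.7, 58.1, 70.2]
eef_rot: [3.141, 0.0, 2.849]
wrist_force: [-0.3, -1.7, 6.0]
finger_gap: 0.3
finger_force: 2.6
clock: 4.15
eef_pos: [612.8, 58.2, 69.9]
eef_rot: [3.141, 0.001, 2.849]
wrist_force: [-1.8, -0.0, 12.0]
finger_gap: 0.6
finger_force: 5.9
```

The force rise shows the hard end. I'll lift off and look.

```bash
python3 -m creep '[[-1,[0,0,-1],0],[-1,[0,0,-3],0],[-1,[0,0,-6],0],[-1,[0,0,-9],0],[-1,[0,0,-12],0],[-1,[0,0,-13],0],[-1,[0,0,-13],0],[-1,[0,0,-13],0],[-1,[0,0,-13],0],[-1,[0,0,-13],0]]'
python3 - <<'E'
from h import *
p=manip.camera_params('wrist');im=manip.camera('wrist');cv2.imwrite('pics/w2.png',im[:,:,::-1])
H,S,V=cv2.split(cv2.cvtColor(im,cv2.COLOR_RGB2HSV))
red=((H<8)|(H>172))&(S>170)&(V>150)
for c,st in blobs(red,100): print('red',c,st,[onz(p,*c,z).round(1) for z in (78,63.5)])
for z in (78,63.5): print(z,proj(p,(613.6,58,z)))
for z in (66,51.5): print('pin',z,proj(p,(597.5,10.5,z)))
roi=np.zeros(H.shape,bool);roi[150:260,240:300]=1
for c,st in blobs((S>130)&(H>8)&(H<30)&roi,20): print('pin',c,st)
shift(462,-15.5,160,np.pi-.296)
E
```

```text
clock: 5.15
eef_pos: [612.3, 58.1, 197.6]
eef_rot: [-3.141, -0.002, 2.849]
wrist_force: [0.0, 0.1, -0.3]
finger_gap: 0.3
finger_force: 0.0
red [320.95 205.35] [308 200  27  11 183] [array([617.8,  59.1,  78. ]), array([622.1,  57.9,  63.5])]
78 [318.25355243 201.01134128]
63.5 [318.22482411 196.30342415]
pin 66 [259.32938705 195.1196232 ]
pin 51.5 [261.85863561 190.82901531]
pin [263.79 191.53] [256 184  16  16 194]
pos [612.4  58.1 197.9] [-3.141e+00 -1.000e-03  2.849e+00] shift cm [ 12.27 -11.38   3.82] roll 0.04
```

View pics/w2.png

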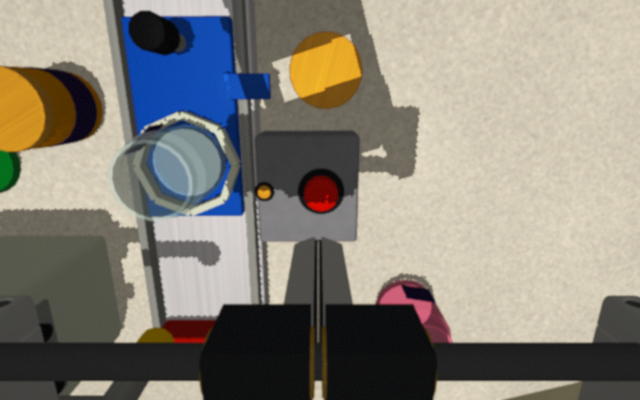

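The picture shows the button at (321,192) flush with its collar and no side visible, so it is locked. The pin at (264,191) also matches the lowered height. Now to the knob.

```bash
python3 -m creep '[[-1,[3,-2.8,0.5],0],[-0.5,[6,-5.6,1],0],[0,[9,-8.5,1],0],[0.4,[11,-10.5,1],0],[0.4,[12.3,-11.5,2],0],[0.4,[12.3,-11.5,2],0],[0.4,[12.3,-11.5,2],0],[0.4,[12.3,-11.5,2],0]]'
python3 - <<'E'
from h import *
p=manip.camera_params('wrist');im=manip.camera('wrist');cv2.imwrite('pics/w3.png',im[:,:,::-1])
print(proj(p,(461,-16.5,100)),proj(p,(461,-16.5,70)))
shift(461,-16.5,82,np.pi-.296)
E
```

```text
clock: 6.0
eef_pos: [462.5, -16.3, 179.1]
eef_rot: [3.141, 0.0, 2.85]
wrist_force: [0.4, -0.5, 0.4]
finger_gap: 53.3
finger_force: 0.0
[316.99738964 212.99698501] [317.0305593  201.11552319]
pos [462.4 -16.3 179.1] [3.142 0.    2.85 ] shift cm [ 0.13 -0.06  9.71] roll 0.05
```

View pics/w3.png

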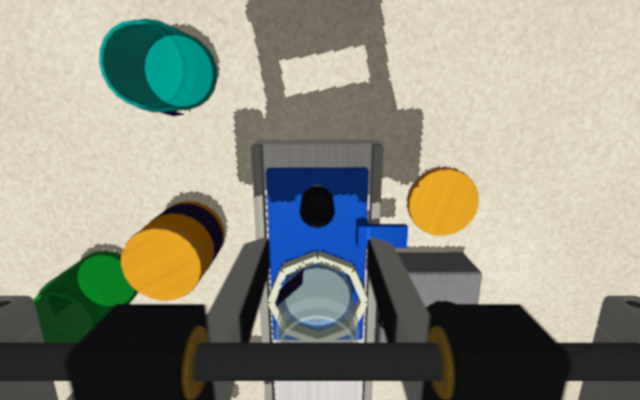

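The knob is at (317,206), which matches the predicted axis and sits centred between the fingers. I'll descend and grip.

```bash
python3 -m creep '[[0.4,[0.1,-0.1,2.5],0],[0.4,[0.1,-0.1,5],0],[0.4,[0.1,-0.1,7.5],0],[0.4,[0.1,-0.1,9],0],[0.4,[0.1,-0.1,9.7],0],[0.4,[0.1,-0.1,9.7],0],[0,[0.1,-0.1,9.7],0],[-0.3,[0.1,-0.1,9.7],0],[-0.6,[0.1,-0.1,9.7],0],[-0.8,[0.1,-0.1,9.7],0],[-0.8,[0.1,-0.1,9.7],0],[-0.8,[0.1,-0.1,9.7],0]]' 12
```

```text
clock: 7.25
eef_pos: [460.7, -16.7, 82.1]
eef_rot: [3.14, 0.0, 2.849]
wrist_force: [1.1, 5.3, 1.2]
finger_gap: 25.9
finger_force: 12.0
```

```bash
python3 -m creep '[[-0.8,[-0.1,0,0],0],[-0.8,[-0.3,0,0],0],[-0.8,[-0.7,0,0],0],[-0.8,[-1.2,0,0],0],[-0.8,[-1.8,0,0],0],[-0.8,[-2.4,0,0],0],[-0.8,[-3,0,0],0],[-0.8,[-3.6,0,0],0],[-0.8,[-4.2,0,0],0],[-0.8,[-4.6,0,0],0],[-0.8,[-4.9,0,0],0],[-0.8,[-5,0,0],0]]'
python3 -m creep '[[-0.8,[-0.2,0,0],0],[-0.8,[-0.6,0,0],0],[-0.8,[-1.1,0,0],0],[-0.8,[-1.7,0,0],0],[-0.8,[-2.3,0,0],0],[-0.8,[-2.9,0,0],0],[-0.8,[-3.5,0,0],0],[-0.8,[-4,0,0],0],[-0.8,[-4.4,0,0],0],[-0.8,[-4.7,0,0],0],[-0.8,[-4.8,0,0],0],[-0.8,[-4.8,0,0],0]]'
```

```text
clock: 8.45
eef_pos: [508.8, -30.9, 82.1]
eef_rot: [3.14, 0.0, 2.849]
wrist_force: [1.5, 7.0, 3.2]
finger_gap: 25.7
finger_force: 12.0
clock: 9.65
eef_pos: [554.9, -44.6, 82.2]
eef_rot: [3.14, 0.001, 2.85]
wrist_force: [3.2, 8.2, 0.6]
finger_gap: 25.7
finger_force: 12.0
```

```bash
python3 -m creep '[[-0.8,[-0.2,0,0],0],[-0.8,[-0.5,0,0],0],[-0.8,[-0.8,0,0],0],[-0.8,[-1,0,0],0],[-0.8,[-1.1,0,0],0],[-0.8,[-1.1,0,0],0]]'
python3 -m creep '[[-0.8,[-0.1,0,0],0],[-0.8,[-0.2,0,0],0],[-0.8,[-0.3,0,0],0],[-0.8,[-0.3,0,0],0]]'
```

```text
clock: 10.25
eef_pos: [565.3, -47.7, 82.2]
eef_rot: [3.14, 0.001, 2.85]
wrist_force: [3.2, 7.8, 1.3]
finger_gap: 25.6
finger_force: 12.0
clock: 10.65
eef_pos: [566.8, -48.1, 82.0]
eef_rot: [3.14, -0.003, 2.85]
wrist_force: [-9.3, 10.3, 8.2]
finger_gap: 25.9
finger_force: 12.0
```

Home, with the force rising at 110 mm of travel. I'll release, lift and look.

```bash
python3 -m creep '[[-0.5,[0,0,0],0],[-0.1,[0,0,0],0],[0.3,[0,0,0],0],[0.4,[0,0,0],0],[0.4,[0,0,0],0],[0.4,[0,0,-1],0],[0.4,[0,0,-3],0],[0.4,[0,0,-6],0],[0.4,[0,0,-9],0],[0.2,[0,0,-11],0],[-0.5,[0,0,-11.5],0],[-1,[0,0,-11.5],0]]'
python3 -m creep '[[-1,[-0.3,2.5,0],0],[-1,[-0.6,5.5,0],0],[-1,[-1,8.5,0],0],[-1,[-1.4,10.5,0],0],[-1,[-1.4,11.5,0],0],[-1,[-1.4,11.5,0],0],[-1,[-1.4,11.5,0],0]]'
python3 - <<'E'
from h import *
p=manip.camera_params('wrist');im=manip.camera('wrist');cv2.imwrite('pics/w4.png',im[:,:,::-1])
shift(613.3,58.5,100,np.pi-.296)
E
```

```text
clock: 11.85
eef_pos: [567.8, -49.6, 197.5]
eef_rot: [3.141, 0.001, 2.849]
wrist_force: [0.5, 0.3, 0.0]
finger_gap: 45.1
finger_force: 0.0
clock: 12.55
eef_pos: [613.8, 55.9, 196.3]
eef_rot: [-3.141, -0.001, 2.849]
wrist_force: [0.0, -0.5, 0.3]
finger_gap: 0.4
finger_force: 0.0
pos [613.9  55.7 196.6] [-3.141e+00 -1.000e-03  2.849e+00] shift cm [0.13 0.26 9.66] roll 0.04
```

View pics/w4.png

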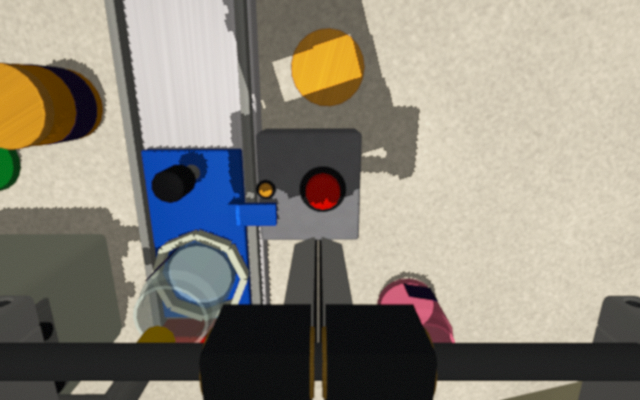

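The shuttle is home. The lug at (257,213) is just beyond the pin at (265,189), the jar is standing in its nest, and the button at (322,189) is still down. I'll press again.

```bash
python3 -m creep '[[-1,[0,0.2,3],0],[-1,[0,0.2,6],0],[-1,[0,0.2,8.5],0],[-1,[0,0.2,9.7],0],[-1,[0,0.2,10.5],0],[-1,[0,0.2,11.1],0],[-1,[0,0.2,11.5],0],[-1,[0,0.2,11.8],0],[-1,[0,0.2,12.1],0],[-1,[0,0.2,12.3],0],[-1,[0,0.2,12.4],0],[-1,[0,0.2,12.4],0]]'
python3 -m creep '[[-1,[0,0,0.1],0],[-1,[0,0,0.2],0],[-1,[0,0,0.25],0],[-1,[0,0,0.25],0]]'
```

```text
clock: 13.8
eef_pos: [615.1, 58.5, 73.2]
eef_rot: [3.141, 0.001, 2.849]
wrist_force: [1.4, -0.6, 2.5]
finger_gap: 0.3
finger_force: 1.4
clock: 14.2
eef_pos: [615.0, 58.5, 70.5]
eef_rot: [3.141, 0.0, 2.849]
wrist_force: [2.0, -0.0, 3.2]
finger_gap: 0.4
finger_force: 1.5
```

```bash
python3 -m creep '[[-1,[0,0,0.05],0],[-1,[0,0,0.1],0],[-1,[0,0,0.15],0],[-1,[0,0,0.15],0]]'
python3 -m creep '[[-1,[0,0,-1],0],[-1,[0,0,-3],0],[-1,[0,0,-6],0],[-1,[0,0,-9],0],[-1,[0,0,-12],0],[-1,[0,0,-12.6],0],[-1,[0,0,-12.6],0],[-1,[0,0,-12.6],0],[-1,[0,0,-12.6],0],[-1,[0,0,-12.6],0]]'
python3 - <<'E'
from h import *
p=manip.camera_params('wrist');im=manip.camera('wrist');cv2.imwrite('pics/w5.png',im[:,:,::-1])
E
```

```text
clock: 14.6
eef_pos: [615.2, 58.6, 70.0]
eef_rot: [3.141, 0.001, 2.85]
wrist_force: [-1.4, -0.5, 11.6]
finger_gap: 0.6
finger_force: 5.6
clock: 15.6
eef_pos: [614.5, 58.4, 193.7]
eef_rot: [-3.141, -0.002, 2.849]
wrist_force: [-0.9, -0.4, -0.4]
finger_gap: 0.4
finger_force: 0.0
```

View pics/w5.png

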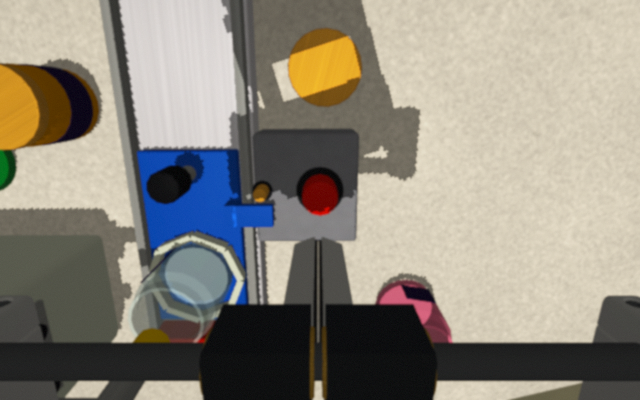

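The button at (320,193) is up with its side visible. The pin at (262,190) stands raised behind the lug at (255,214), and the jar is upright in its nest. Handing in.

```bash
python3 -c "
from cell import manip
print(manip.sign_off())"
```

```text
the job is handed in; nothing more can be done
None
```

The job is handed in at about 16 s on the robot's clock; the judge's result was not shown. The last picture shows the shuttle home, the button up with the brass stop raised behind the lug, and the jar upright in its nest.

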